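Put the specimen kit right and sort the bench

TASK

The kit tray with three bays should hold three squat specimen pots, but a slim bottle stands in it by mistake: take that bottle out and stand the loose squat pot from the bench upright in its bay, leaving the two right pots where they stand. Both slim bottles belong upright in the two-bay bin, one in each bay (either way round), and the slide carton lies flat, as it lies now, in the undivided steel tray. Leave everything released and still.

Things in the scene. Friction and masses are not known exactly. Their poses are not given: they have to be found in the camera images.
- kit: Kit tray, white plastic, fixed to the bench: 220 mm long (its x) by 110 mm wide (its y), outer walls and two cross walls 4 mm thick and 14 mm high above the bench, floor 4 mm thick. Three equal bays in a row along its x, each 68 mm by 102 mm inside, centred at x = -72, 0 and +72 mm, y = 0. Each bay holds one upright thing at the start. Origin: centre of its underside, on the bench.
- bin: Bottle bin, grey plastic, fixed to the bench: 150 mm long (its x) by 110 mm wide (its y), walls and one cross wall 4 mm thick and 25 mm high above the bench, floor 4 mm thick. Two equal bays, each 69 mm by 102 mm inside, centred at x = -36.5 and +36.5 mm, y = 0. Empty at the start. Origin: centre of its underside, on the bench.
- tray: Steel tray without divisions, fixed to the bench: 150 mm long (its x) by 120 mm wide (its y), walls 4 mm thick and 14 mm high above the bench, floor 4 mm thick; 142 mm by 112 mm inside. Empty at the start. Origin: centre of its underside, on the bench.
- pot_a_center (a point): Squat specimen pot, upright cylinder 46 mm in diameter and 66 mm high, white with a blue screw cap (the top 16 mm). One of three identical pots: two stand in the kit tray already, the third stands loose on the bench. About 60 g. This point is at its centre, 33 mm above its underside; z is its own upward axis.
- pot_b_center (a point): Squat specimen pot, upright cylinder 46 mm in diameter and 66 mm high, white with a blue screw cap (the top 16 mm). One of three identical pots: two stand in the kit tray already, the third stands loose on the bench. About 60 g. This point is at its centre, 33 mm above its underside; z is its own upward axis.
- pot_c_center (a point): Squat specimen pot, upright cylinder 46 mm in diameter and 66 mm high, white with a blue screw cap (the top 16 mm). One of three identical pots: two stand in the kit tray already, the third stands loose on the bench. About 60 g. This point is at its centre, 33 mm above its underside; z is its own upward axis.
- bottle_a_center (a point): Slim sample bottle, upright cylinder 30 mm in diameter and 92 mm high, white with a blue screw cap (the top 18 mm). One of two identical bottles: one stands by mistake in a bay of the kit tray, the other stands loose on the bench. About 45 g. This point is at its centre, 46 mm above its underside; z is its own upward axis.
- bottle_b_center (a point): Slim sample bottle, upright cylinder 30 mm in diameter and 92 mm high, white with a blue screw cap (the top 18 mm). One of two identical bottles: one stands by mistake in a bay of the kit tray, the other stands loose on the bench. About 45 g. This point is at its centre, 46 mm above its underside; z is its own upward axis.
- carton_center (a point): Carton of microscope slides: a white paper-covered block with a grey band, 82 mm long (its x), 34 mm wide (its y), 44 mm high (its z, up), lying loose on the bench. About 90 g. This point is at its centre, 22 mm above its underside.
There are look-alikes about, which are no part of the job. What is shaped like the part that bears pot_a_center but yellow is not meant. Leave any yellow look-alike of the part that bears carton_center alone.

How it is judged:
By the outcome, as a careful person would: the job done as asked, in the order asked, and still so for the second after the job is handed in, with the robot touching nothing.
It also fails if it takes over 107 s, if anything falls off the work surface, if the arm or the gripper's body presses on something with over 40 N, if the wrist force passes 120 N, or if a joint passes its speed limit or range.

ROBOT

A 6-joint arm with a two-finger parallel gripper is mounted at the origin on the work surface. World frame = base frame: x ahead of the robot, y to its left, z up, the work surface at z = 0. Lengths are in mm, angles in rad, forces in N, time in s.
With the tool pointing down it reaches from about 325 to 875 mm from the base axis. Payload 4.4 kg.
Tool frame: the origin (TCP) lies on the centre line of the jaws, within the pads' length; the fingertips stand ahead of it and the grasp point (between the pads) lies 6 mm ahead of it (ctrl.tcp_to_tips is the z of the fingertips in the tool frame, in mm); z points along the fingers, y is the direction in which the jaws open and shut (so a half turn about z gives the same grasp; the last joint's range is limited). The gripper opens to 85 mm and grips with 20 to 120 N. Pads are 22 mm wide; open, the fingers measure 114 mm over their backs; the gripper's body (76 mm by 85 mm) begins 54 mm behind the grasp point. The pads swing forward as they close: fully open they stand 13 mm farther back than shut.
Start: joints at [-1.435, 0.207, 1.542, -0, 1.393, -0.15], TCP at [162.094, -551.682, 256.282] pointing down, gripper open.
Joint ranges: [-2.73, 2.73], [-0.86, 2.22], [0.23, 2.46], [-1.11, 4.25], [0.08, 2.63], [-2.82, 2.82]. Speed limits (rad/s): [2.79, 2.79, 3.14, 3.14, 3.14, 3.14].

INTERFACE

Orientations are given as a 3x3 rotation matrix whose columns are the frame's x, y, z axes.
In Python, from plant import ctrl, sensors, optics gives the robot as it stands. Calls block until the motion is done:
- ctrl.move_ptp(position, orientation): joint-space move of the TCP to a pose.
- ctrl.move_l(position, rot=None, vel=150, threshold=None): straight line of the TCP; rot=None keeps the orientation; vel is the mean speed in mm/s. With threshold (N) it stops when the force on the tool has changed by that much, and returns True; else False.
- ctrl.set_joints(angles): joint-space move.
- ctrl.gripper_to(opening, force=None): finger opening in mm; force is the grip in N (None keeps the last); returns when the fingers have stopped.
- ctrl.hold(seconds).
- ctrl.solve_ik(position, orientation): joint angles nearest the present ones, or None.
- sensors.read_state(): the state.
- optics.grab_frame(name): name is "scene" or "top"; returns (picture, depth): 420x560x3 uint8, red, green, blue; 420x560 float32, mm along the optical axis (not along the pixel's ray), 0 where there is no reading.
- optics.camera_params(name): a dict with "mtx" (3x3 intrinsics, pixels), "k1" (the pictures are not rectified: a ray, as slopes to the right and down, at radius r is drawn at 1 + k1 r^2 times it, then the intrinsics apply), "R" (3x3) and "t" (3): a world point X has camera coordinates R X + t. Camera axes: x right, y down, z forward; pixel columns grow to the right and rows downward; lengths in mm; the calibration is good to about 2 mm. A picture is of the moment at which its call begins. camera_params takes no time and is no camera call.
A pose or a line that the arm cannot do raises ctrl.MotionError and nothing moves.
- ctrl.finish_job(): hands the job in, once; it reports no verdict.
The state is a dict: "t": time; "q": joint angles; "qvel": joint speeds; "tau": joint torques, N m; "eef_pos": TCP position; "eef_rot": TCP orientation; "force": force on the tool from outside, world axes, zero at the start; "wrist_torque": the same for the moment, N m; "grip_width": finger opening in mm.
Only numpy, scipy, OpenCV 4.12 (cv2) and the standard library are available. Lean on these libraries where they do the work, as an engineer would, in place of code of your own. Each camera call takes 0.05 s, during which the arm holds its last target.

## Working session

There is one attempt and no reset: what is moved stays moved. The work goes in short steps, each a Python script; the robot and the scene stay as the last script left them, time stands still between calls to the robot, and variables do not carry over. Pictures are saved under pics/ and viewed, and the job is handed in when it is done.

```bash
ls; mkdir -p pics; cat > h.py <<'E'
import numpy as np, cv2
from plant import ctrl, sensors, optics
def grab(n,tag):
    im,d=optics.grab_frame(n); cv2.imwrite(f'pics/{tag}.png',im[:,:,::-1]); np.savez(f'pics/{tag}.npz',im=im,d=d); return im,d
def cloud(n,d):
    p=optics.camera_params(n); K=np.array(p['mtx'],float);R=np.array(p['R']);t=np.array(p['t'])
    h,w=d.shape; u,v=np.meshgrid(np.arange(w),np.arange(h))
    xd=(u-K[0,2])/K[0,0]; yd=(v-K[1,2])/K[1,1]
    x,y=xd.copy(),yd.copy()
    for _ in range(20):
        s=1+p['k1']*(x*x+y*y); x,y=xd/s,yd/s
    P=np.stack([x*d,y*d,d],-1)
    W=(P-t)@R
    W[d<=0]=np.nan
    return W
E
python3 - <<'E'
from h import *
for n in ['scene','top']:
    im,d=grab(n,n+'0'); print(n,optics.camera_params(n),(d>0).mean())
print(sensors.read_state(), ctrl.tcp_to_tips)
E
```

```text
pics
scene {'mtx': array([[495.28116282,   0.        , 283.74596811],
       [  0.        , 495.28116282, 219.22412636],
       [  0.        ,   0.        ,   1.        ]]), 'k1': -0.12834616029740323, 'R': array([[ 8.38251564e-01,  5.45283700e-01,  3.14043470e-05],
       [ 2.75628009e-01, -4.23666638e-01, -8.62864868e-01],
       [-4.70492843e-01,  7.23306481e-01, -5.05434683e-01]]), 't': array([-405.67838924, -110.83408127, 1685.26199329])} 0.9962329931972789
top {'mtx': array([[529.05726335,   0.        , 290.11521705],
       [  0.        , 529.05726335, 215.29527763],
       [  0.        ,   0.        ,   1.        ]]), 'k1': 0.044009107827852716, 'R': array([[ 0.00733265, -0.9998714 ,  0.01426261],
       [-0.9807652 , -0.00997319, -0.1949363 ],
       [ 0.19505347, -0.01255887, -0.9807122 ]]), 't': array([-117.14989262,  518.0880288 , 1363.88049726])} 0.9959268707482993
{'t': 0.1, 'q': array([-1.43553463e+00,  2.07329383e-01,  1.54280803e+00,  6.01464626e-06,
        1.39349725e+00, -1.50547392e-01]), 'qvel': array([ 1.48957416e-05, -5.27749659e-04, -4.13575097e-03, -2.11823903e-04,
        4.52285084e-04, -1.48338115e-03]), 'tau': array([-4.56641283e-04, -3.84092796e+01, -2.92547482e+01, -3.25426709e-04,
        4.90085469e-03, -2.08147355e-05]), 'eef_pos': array([ 161.99111062, -551.056586  ,  255.24633764]), 'eef_rot': array([[ 9.59434200e-01,  2.81932516e-01, -2.69498074e-04],
       [ 2.81932472e-01, -9.59432115e-01,  2.02415736e-03],
       [ 3.12110670e-04, -2.01802605e-03, -9.99997915e-01]]), 'force': array([-0.46450664, -0.26652734, -0.17492049]), 'wrist_torque': array([-0.03364891, -0.01503836, -0.06797073]), 'grip_width': 85.47957862560526} 25.0
```

View pics/scene0.png

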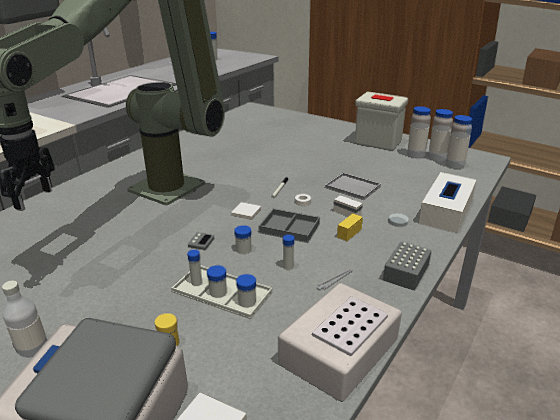

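View pics/top0.png

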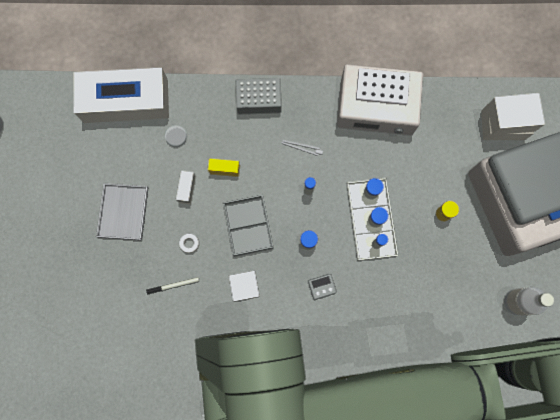

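The top view shows the kit at (372,218), the bin at (248,226) and the steel tray at (123,212).

What could be mistaken for what:
- **Pots:** blue caps at (309,239) loose, (374,187) and (379,216) in the kit. The yellow one at (450,210) is a look-alike.
- **Bottles:** small caps at (310,184) loose and (382,240) in the kit. The white bottle at (530,300) and the big jars are decor.
- **Cartons:** white at (185,187). The yellow one at (223,166) and the flat white square at (243,286) are not meant.

By the description I choose the blue-capped and white ones, and check them in a close crop with heights.

```bash
python3 - <<'E'
from h import *
f=np.load('pics/top0.npz'); im,d=f['im'],f['d']
c=im[140:310,90:480]; cv2.imwrite('pics/crop0.png',cv2.resize(c,None,fx=2,fy=2,interpolation=cv2.INTER_CUBIC)[:,:,::-1])
W=cloud('top',d); np.save('pics/W0.npy',W)
print('bench z', W[200,280], W[290,200], W[150,460])
hsv=cv2.cvtColor(im,cv2.COLOR_RGB2HSV)
# objects: z>20
m=((W[...,2]>35)&(W[...,0]>250)&(np.abs(W[...,1])<420)&(W[...,0]<800)).astype(np.uint8)
n,l,s,ce=cv2.connectedComponentsWithStats(m)
for i in range(1,n):
    if s[i,4]<25: continue
    P=W[l==i]; zt=np.nanpercentile(P[:,2],95); T=P[P[:,2]>zt-6]
    (cx,cy),(a,b),an=cv2.minAreaRect(T[:,:2].astype(np.float32))
    (ex,ey),r=cv2.minEnclosingCircle(T[:,:2].astype(np.float32))
    print(i,ce[i].round(),s[i,4],'ztop',zt.round(1),'rect',[round(v,1) for v in(cx,cy,a,b,an)],'mean',T[:,:2].mean(0).round(1),'circ',round(ex,1),round(ey,1),round(r,1),'rgb',np.median(im[l==i],0))
def fl(name,box,lo,hi):
    v0,v1,u0,u1=box; P=W[v0:v1,u0:u1].reshape(-1,3); P=P[(P[:,2]>lo)&(P[:,2]<hi)]
    print(name,len(P),cv2.minAreaRect(P[:,:2].astype(np.float32)),P[:,2].mean())
fl('kit',(172,265,340,402),8,17)
fl('bin',(192,260,220,277),15,28)
fl('tray',(180,246,92,152),8,17)
E
```

```text
bench z [572.31756713 -84.74075307   1.38947532] [322.23402769 127.51518691  -0.3957347 ] [ 723.23358196 -594.66833316    1.26536262]
1 [108. 113.] 164 ztop 76.7 rect [796.7, 384.4, 6.4, 70.9, 1.1] mean [797.7 389.9] circ 798.8 384.4 35.5 rgb [93. 93. 87.]
8 [374. 120.] 1027 ztop 88.5 rect [787.2, -333.5, 171.3, 31.5, 87.2] mean [ 787.7 -345.1] circ 787.4 -333.7 85.9 rgb [142. 138. 133.]
10 [223. 166.] 391 ztop 48.4 rect [658.3, 72.2, 83.1, 34.7, 84.1] mean [657.3  72. ] circ 658.7 73.1 43.6 rgb [215. 218.   0.]
11 [184. 186.] 394 ztop 48.5 rect [599.1, 175.6, 35.7, 80.3, 80.6] mean [599.7 175.3] circ 599.9 175.6 41.0 rgb [214. 217. 219.]
12 [310. 184.] 138 ztop 97.0 rect [598.8, -163.8, 26.3, 26.4, 0.0] mean [ 599.7 -163.3] circ 599.6 -163.8 14.0 rgb [ 59.  115.  209.5]
13 [374. 187.] 259 ztop 74.6 rect [596.6, -336.9, 41.0, 42.9, 67.0] mean [ 596.2 -338.3] circ 597.0 -338.7 22.8 rgb [ 58. 115. 219.]
14 [379. 216.] 261 ztop 74.2 rect [517.7, -347.9, 42.8, 42.5, 46.1] mean [ 518.4 -348. ] circ 518.2 -347.6 23.0 rgb [ 58. 115. 220.]
15 [309. 239.] 245 ztop 71.1 rect [453.2, -162.4, 42.2, 42.9, 89.7] mean [ 454.2 -162.5] circ 453.7 -163.0 22.4 rgb [ 58. 118. 222.]
16 [381. 240.] 141 ztop 99.4 rect [450.4, -348.8, 26.4, 27.1, 88.0] mean [ 450.9 -348.9] circ 449.6 -350.0 15.4 rgb [ 57. 111. 215.]
kit 670 ((513.4266967773438, -339.629150390625), (245.26077270507812, 149.16456604003906), 5.037327766418457) 11.715985838323123
bin 357 ((498.1845397949219, 1.6517715454101562), (151.7899627685547, 109.88034057617188), 12.059867858886719) 22.688213360321406
tray 490 ((524.4976806640625, 351.6026611328125), (134.46641540527344, 170.5235137939453), 89.01952362060547) 11.367047892297633
```

View pics/crop0.png

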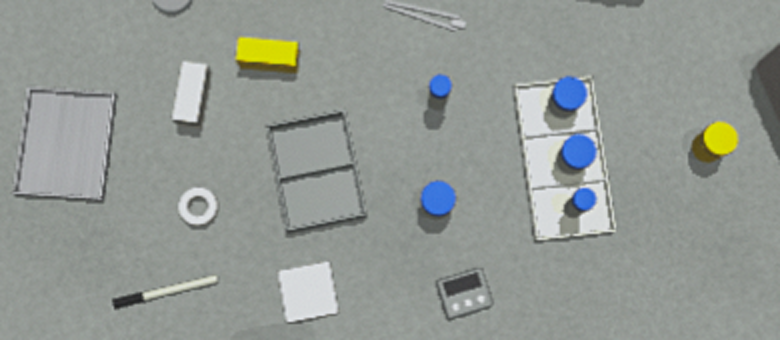

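```bash
python3 - <<'E'
from h import *
f=np.load('pics/top0.npz'); im=f['im']
def z(y0,y1,x0,x1): 
    return cv2.resize(im[y0:y1,x0:x1],None,fx=4,fy=4,interpolation=cv2.INTER_NEAREST)
a=z(172,267,340,402);b=z(187,262,217,280);c=z(177,247,90,155)
o=np.zeros((380,a.shape[1]+b.shape[1]+c.shape[1],3),np.uint8);x=0
for q in(a,b,c): o[:q.shape[0],x:x+q.shape[1]]=q; x+=q.shape[1]
cv2.imwrite('pics/corn.png',o[:,:,::-1]); print(o.shape,a.shape,b.shape)
E
```

```text
(380, 760, 3) (380, 248, 3) (300, 252, 3)
```

View pics/corn.png

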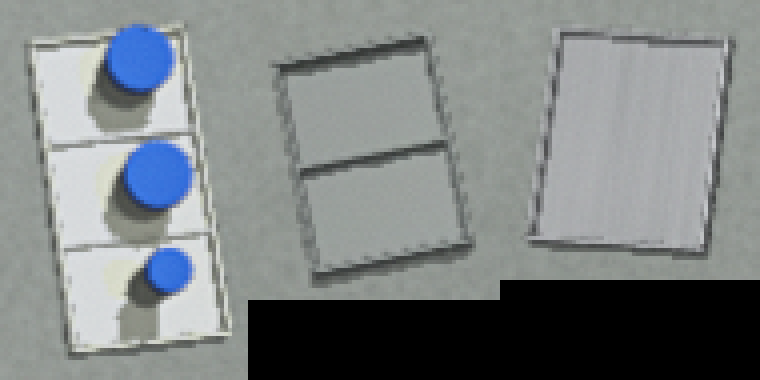

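```bash
cat >> h.py <<'E'
def px2w(n,pts,z):
    p=optics.camera_params(n); K=np.array(p['mtx'],float);R=np.array(p['R']);t=np.array(p['t'])
    out=[]
    for u,v in pts:
        xd=(u-K[0,2])/K[0,0]; yd=(v-K[1,2])/K[1,1]; x,y=xd,yd
        for _ in range(20):
            s=1+p['k1']*(x*x+y*y); x,y=xd/s,yd/s
        r=R.T@np.array([x,y,1]); o=-R.T@t
        out.append(o+r*(z-o[2])/r[2])
    return np.array(out)
E
python3 - <<'E'
from h import *
C={'kit':([(28,38),(185,24),(230,333),(70,354)],0,340,172,14,220,110),
'bin':([(275,66),(426,38),(472,246),(314,278)],248,217,187,25,150,110),
'tray':([(557,30),(734,40),(707,252),(529,240)],500,90,177,14,150,120)}
for k,(p,ox,u0,v0,z,L,Wd) in C.items():
    q=[((a-ox)/4-.5+u0,b/4-.5+v0) for a,b in p]
    w=px2w('top',q,z)[:,:2]
    TL,TR,BR,BL=w
    e=(TL+TR-BL-BR)/2; f=(TL+BL-TR-BR)/2
    print(k,w.mean(0).round(1),'len',np.linalg.norm(e).round(1),L,'wid',np.linalg.norm(f).round(1),Wd,'yaw x',np.degrees(np.arctan2(e[1],e[0])).round(2),'yaw y-90',(np.degrees(np.arctan2(f[1],f[0]))-90).round(2))
    yaw=np.arctan2(e[1],e[0]); x=np.array([np.cos(yaw),np.sin(yaw)])
    for s in ((-72,0,72) if k=='kit' else (-36.5,36.5) if k=='bin' else ()): print('  bay',s,(w.mean(0)+s*x).round(1))
# caps centroid by colour, on known height planes
f=np.load('pics/top0.npz'); im=f['im']; hsv=cv2.cvtColor(im,cv2.COLOR_RGB2HSV)
for n,(u,v),z in [('potL',(309,239),66),('pot1',(374,187),70),('pot2',(379,216),70),('botL',(310,184),92),('botK',(382,240),96)]:
    m=np.zeros(im.shape[:2],np.uint8); m[v-15:v+16,u-15:u+16]=1
    m&=((hsv[...,0]>100)&(hsv[...,0]<125)&(hsv[...,1]>150)&(hsv[...,2]>170)).astype(np.uint8)
    ys,xs=np.nonzero(m); (cx,cy),r=cv2.minEnclosingCircle(np.stack([xs,ys],1).astype(np.float32))
    print(n,len(xs),r,px2w('top',[(xs.mean(),ys.mean()),(cx,cy)],z)[:,:2].round(1).tolist())
W=np.load('pics/W0.npy'); m=(W[170:208,165:205,2]>38)
ys,xs=np.nonzero(m); r=cv2.minAreaRect(np.stack([xs+165,ys+170],1).astype(np.float32)); print(r); b=px2w('top',cv2.boxPoints(r),44); print('carton',b.mean(0),b[:,:2].round(1).tolist())
E
```

```text
kit [ 522.1 -336.9] len 219.9 220 wid 110.0 110 yaw x 6.51 yaw y-90 6.94
  bay -72 [ 450.5 -345. ]
  bay 0 [ 522.1 -336.9]
  bay 72 [ 593.6 -328.7]
bin [495.1   2.6] len 147.9 150 wid 106.3 110 yaw x 12.55 yaw y-90 11.75
  bay -36.5 [459.4  -5.3]
  bay 36.5 [530.7  10.6]
tray [532.9 344.2] len 147.3 150 wid 120.1 120 yaw x -3.3 yaw y-90 -3.05
potL 213 8.208468437194824 [[454.4, -161.6], [454.1, -161.8]]
pot1 193 7.826338291168213 [[597.6, -337.5], [597.6, -337.4]]
pot2 200 7.985246181488037 [[518.2, -348.1], [518.4, -347.8]]
botL 81 5.0220537185668945 [[600.2, -163.1], [600.7, -163.5]]
botK 87 5.099119663238525 [[450.6, -348.4], [450.6, -348.7]]
((184.2200164794922, 186.04000854492188), (13.14808177947998, 30.052757263183594), 10.30484676361084)
carton [598.72677798 174.5872701   44.        ] [[560.5, 197.4], [643.1, 186.9], [637.0, 151.6], [554.3, 162.5]]
```

Measurements agree with the given sizes: rims 220x110, 148x107 and 147x120 mm, caps about 46 and 30 mm, carton 83x36 mm. The kit bottle is in bay −72, at (450.6,−348.5), which is the bay for the loose pot. I start with that bottle.

```bash
cat >> h.py <<'E'
def ori(deg):
    a=np.radians(deg); best=None
    q0=np.array(sensors.read_state()['q'])
    c=[]
    for s in (0,np.pi):
        y=np.array([np.cos(a+s),np.sin(a+s),0]); z=np.array([0,0,-1.]); c.append(np.stack([np.cross(y,z),y,z],1))
    return c
def ptp(p,deg):
    q0=np.array(sensors.read_state()['q']); best=[]
    for R in ori(deg):
        q=ctrl.solve_ik(p,R)
        if q is not None: best.append((abs(np.array(q)[5]) + .2*np.abs(np.array(q)-q0).max(),R))
    best.sort(key=lambda t:t[0]); ctrl.move_ptp(p,best[0][1])
def st(m=''):
    s=sensors.read_state(); print(m,'t',round(s['t'],2),'pos',s['eef_pos'].round(1),'F',s['force'].round(1),'w',round(s['grip_width'],1),'q6',round(s['q'][5],2))
def pick(x,y,g,deg,force=30,zh=210,opening=85,width=None):
    ctrl.gripper_to(opening); ptp([x,y,zh],deg); 
    hit=ctrl.move_l([x,y,g+6],vel=180,threshold=15); st('down hit=%s'%hit)
    if hit: raise SystemExit
    ctrl.gripper_to(width-12,force); st('grip')
    ctrl.move_l([x,y,zh],vel=180); st('lift')
def place(x,y,g,deg,zh=210,opening=70):
    """g: grasp height expected at rest"""
    ptp([x,y,zh],deg); ctrl.move_l([x,y,g+6+8],vel=180); 
    hit=ctrl.move_l([x,y,g+6-3],vel=25,threshold=3); st('set hit=%s'%hit)
    ctrl.gripper_to(opening); ctrl.hold(.1); ctrl.move_l([x,y,zh],vel=200); st('up')
E
python3 - <<'E'
from h import *
for n,p,a in [('k',[450.6,-348.5,66],96.7),('b1',[459.4,-5.3,66],102.2),('b2',[530.7,10.6,66],102.2),('pl',[454,-161.7,51],96.7),('bl',[600.3,-163.3,62],96.7),('c',[598.7,174.6,38],82.7),('t',[532.9,344.2,42],86.8)]:
    print(n,[None if (q:=ctrl.solve_ik(p,R)) is None else np.round(q[5],2) for R in ori(a)])
pick(450.6,-348.5,62,96.7,width=30)
grab('scene','s1')
E
```

```text
k [np.float64(-2.5), np.float64(0.64)]
b1 [np.float64(-1.98), np.float64(1.16)]
b2 [np.float64(-1.93), np.float64(1.21)]
pl [np.float64(-2.21), np.float64(0.93)]
bl [np.float64(-2.09), np.float64(1.05)]
c [np.float64(-1.3), np.float64(1.84)]
t [np.float64(-1.08), np.float64(2.06)]
down hit=False t 2.59 pos [ 451.2 -349.6   69.1] F [ 0.5 -0.3 -0.6] w 84.7 q6 0.64
grip t 3.13 pos [ 450.9 -348.7   68.6] F [-0.7  0.7  2.8] w 29.6 q6 0.64
lift t 4.08 pos [ 449.9 -347.7  208.5] F [-0.   0.2 -0.8] w 29.5 q6 0.64
```

```bash
python3 - <<'E'
from h import *
place(459.4,-5.3,66-4,102.2)
ptp([300,-200,260],96)
grab('scene','s2');grab('top','t2')
a=cv2.imread('pics/s1.png')[200:340,120:380]; b=cv2.imread('pics/s2.png')[170:310,160:420]
cv2.imwrite('pics/v2.png',cv2.resize(np.vstack([a,b]),None,fx=2,fy=2))
E
```

```text
set hit=True t 6.7 pos [460.6  -5.7  68.4] F [-0.6 -0.4  3.3] w 29.5 q6 1.16
up t 8.13 pos [458.4  -5.1 208.8] F [ 0.1  0.1 -0.3] w 69.7 q6 1.16
```

View pics/v2.png

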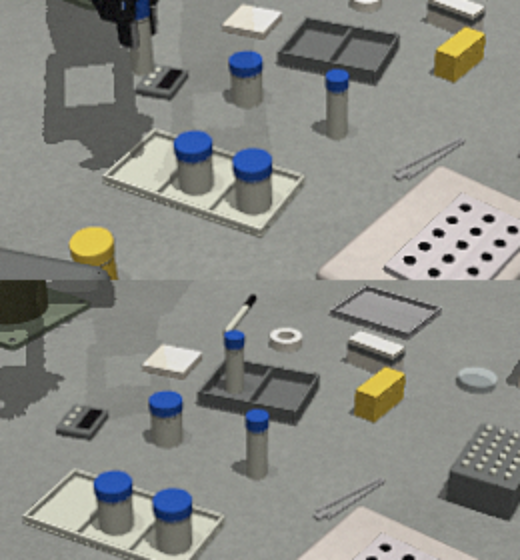

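View pics/t2.png

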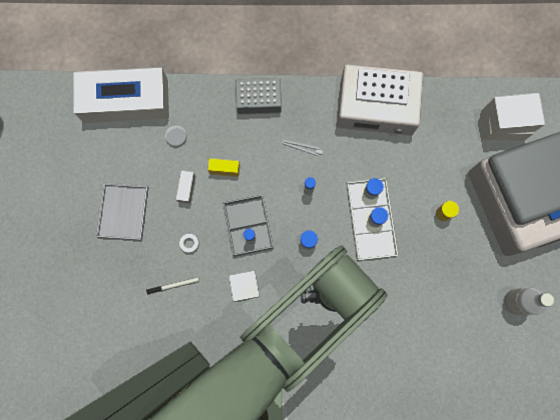

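The bottle stands upright in the near bin bay, top view (249,235). The kit pots at (374,187) and (379,216) have not moved. Next come the pot, then the loose bottle.

```bash
python3 - <<'E'
from h import *
pick(454.2,-161.7,43,96.7,width=46,zh=190)
place(450.5,-345,47,96.7,zh=190,opening=80)
pick(600.3,-163.3,58,96.7,width=30)
place(530.7,10.6,62,102.2)
ptp([300,-200,260],96)
grab('scene','s3');grab('top','t3')
b=cv2.imread('pics/s3.png')[170:320,160:420]; a=cv2.imread('pics/t3.png')[150:300,210:470]
cv2.imwrite('pics/v3.png',cv2.resize(np.vstack([a,b]),None,fx=1.9,fy=1.9))
E
```

```text
down hit=False t 11.2 pos [ 455.  -162.6   50.3] F [ 0.2  0.7 -0.1] w 85.2 q6 0.93
grip t 11.65 pos [ 455.  -162.1   50. ] F [-1.4 -0.4  6.5] w 45.5 q6 0.93
lift t 12.58 pos [ 453.2 -161.1  188.6] F [-1.3  0.1 -0.5] w 45.4 q6 0.93
set hit=True t 14.59 pos [ 451.2 -345.8   53.8] F [0.5 1.2 3.7] w 45.3 q6 0.65
up t 15.97 pos [ 449.8 -344.3  188.8] F [-0.5  1.  -0.9] w 80.0 q6 0.65
down hit=False t 18.09 pos [ 601.2 -164.1   65.2] F [ 0.2 -0.1  0.1] w 84.9 q6 1.05
grip t 18.63 pos [ 600.8 -163.4   64.7] F [-0.7 -0.7  3.2] w 29.2 q6 1.05
lift t 19.59 pos [ 599.3 -162.9  208.2] F [-0.8 -0.1 -1.1] w 29.5 q6 1.05
set hit=True t 21.65 pos [531.7  10.5  68.4] F [-0.3 -0.1  4.2] w 29.6 q6 1.21
up t 23.09 pos [529.8  10.7 208.8] F [ 0.4 -0.1 -0. ] w 69.7 q6 1.21
```

View pics/v3.png

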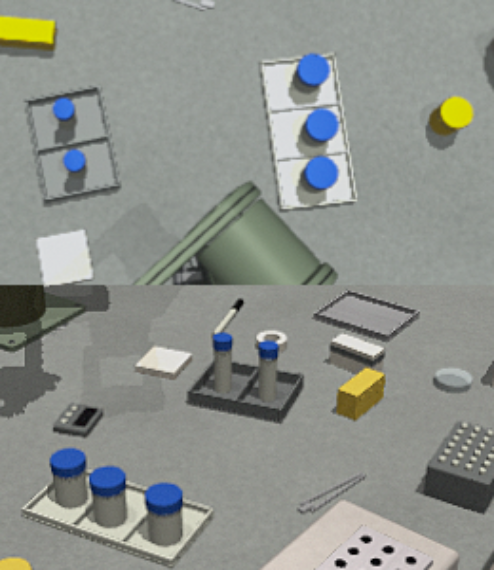

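The kit holds three upright pots, and both bottles stand in the bin, one per bay. The carton is next.

```bash
python3 - <<'E'
from h import *
pick(598.9,174.8,30,82.5,width=34,zh=190)
place(532.9,344.2,34,86.8,zh=190,opening=70)
ptp([330,-200,260],96)
ctrl.hold(.3)
_,_=grab('scene','s4');im,d=grab('top','t4')
b=cv2.imread('pics/s4.png')[160:320,160:440]; a=cv2.imread('pics/t4.png')[150:270,80:410]
cv2.imwrite('pics/v4.png',np.vstack([cv2.resize(a,(700,254)),cv2.resize(b,(595,340)).copy() if 0 else cv2.copyMakeBorder(cv2.resize(b,(595,340)),0,0,0,105,0)]))
W=cloud('top',d)
m=((W[...,2]>38)&(W[...,0]>250)&(np.abs(W[...,1])<450)&(W[...,0]<700)).astype(np.uint8)
n,l,s,ce=cv2.connectedComponentsWithStats(m)
for i in range(1,n):
    if 60<s[i,4]<600:
        P=W[l==i]; zt=np.percentile(P[:,2],95); T=P[P[:,2]>zt-6]; r=cv2.minAreaRect(T[:,:2].astype(np.float32)); print(ce[i].round(),zt.round(1),np.round(r[0],1),np.round(r[1],1),round(r[2],1))
st()
E
```

```text
down hit=False t 27.48 pos [600.2 174.8  37.4] F [-0.2 -0.1 -0.2] w 84.8 q6 -1.29
grip t 28.0 pos [599.5 174.9  36.8] F [-0.2 -0.2  4.2] w 33.6 q6 -1.29
lift t 29.01 pos [597.7 174.6 188.2] F [-0.4  0.5 -0.8] w 33.3 q6 -1.29
set hit=True t 31.1 pos [533.8 344.8  40.6] F [ 0.  -0.9  3.3] w 33.2 q6 -1.08
up t 32.54 pos [532.  343.7 188.5] F [-0.1 -0.6 -1.1] w 70.4 q6 -1.08
[223. 166.] 48.7 [657.6  72.4] [84.  34.8] 86.0
[374. 187.] 74.4 [ 596.4 -338.4] [43.9 42.3] 20.5
[119. 209.] 52.5 [533.3 342.9] [35. 82.] 87.4
[244. 209.] 99.9 [530.9   9.6] [27.2 27.2] 66.0
[379. 216.] 74.0 [ 518.6 -348.9] [40. 44.] 88.3
[250. 235.] 100.4 [460.1  -6.8] [26.3 25.8] 0.6
[378. 241.] 74.5 [ 449.8 -345.4] [42.  44.1] 87.7
 t 35.04 pos [ 330.1 -199.9  260. ] F [ 0.7 -0.3 -0.1] w 70.2 q6 0.7
```

View pics/v4.png

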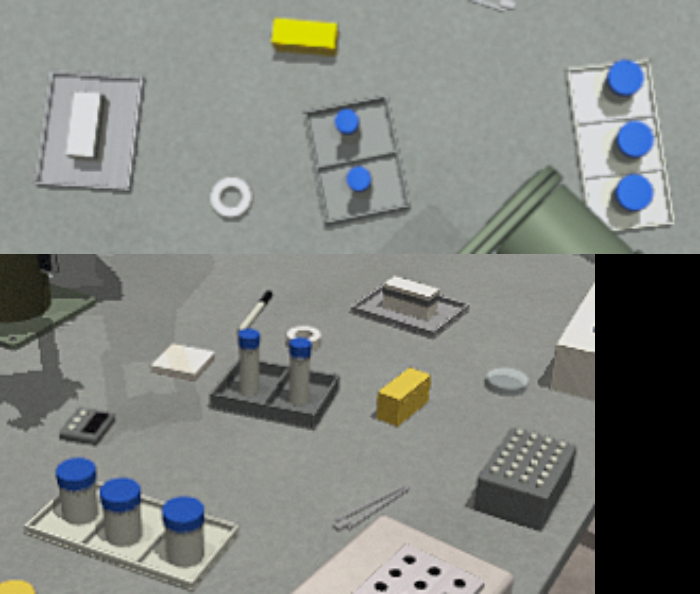

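The carton lies flat in the steel tray, top view (119,209). The bottles are upright at (244,209) and (250,235), the pots at (374,187), (379,216) and (378,241). The arm is clear of everything, so I hand in.

```bash
python3 -c "
from h import *
ctrl.finish_job(); st()"
```

```text
the job is handed in; nothing more can be done
the job is handed in; nothing more can be done
```

The job is handed in at about 35 s of the 107 s allowed, with every grasp and placing done at the first try. In order, I moved the stray bottle from the kit to the bin, the loose pot into the freed kit bay, the loose bottle to the bin's other bay and the carton into the steel tray.

**Last checks** (final top and scene pictures plus top-camera depth, arm clear and gripper empty):
- **Kit and bin:** three upright pots stand in the kit, one per bay, and one upright bottle stands in each bin bay.
- **Carton:** it lies flat and is centred in the tray to within about 2 mm.
- **Left alone:** the two kit pots I did not touch read within about 1 mm of where they started. The yellow carton also reads unmoved, and the yellow pot was never approached.
- **Disagreement:** object tops read about 4 to 5 mm too high in the depth images throughout. I took this as sensor bias, and contact at each placing came at the expected height.
- **Forces:** the highest I read was about 7 N, while gripping the pot.

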